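# Clear used sample pots into the disinfecting bin at a food-test station

## Robot

A 7-joint arm with a two-finger parallel gripper is mounted at the origin on the work surface. World frame = base frame: x ahead of the robot, y to its left, z up, the work surface at z = 0. Lengths are in m, angles in rad, forces in N, time in s.
With the tool pointing down it reaches from about 0.425 to 0.95 m from the base axis. Payload 4.7 kg.
Tool frame: the origin (TCP) lies between the finger pads; the fingertips stand 25 mm ahead of it and the grasp point (between the pads) lies 6 mm ahead of it; z points along the fingers, y is the line along which they close (so a half turn about z gives the same grasp; the last joint's range is limited). The gripper opens to 85 mm and grips with 20 to 120 N. Pads are 22 mm wide; open, the fingers measure 114 mm over their backs; the gripper's body (76 mm by 85 mm) begins 54 mm behind the grasp point. The pads swing forward as they close: fully open they stand 13 mm farther back than shut.
Start: joints at [-1.313, 0.469, -0.049, 1.532, 0.024, 1.141, -0.082], TCP at [0.191, 0.647, 0.256] pointing down, gripper open.
Joint ranges: [-2.59, 2.59], [-0.33, 1.99], [-1.39, 1.29], [0.1, 2.45], [-1.04, 4.18], [0.21, 1.99], [-2.66, 2.66]. Speed limits (rad/s): [2.57, 2.57, 3.14, 3.14, 3.14, 3.14, 3.14].

## Interface

Orientations are given as a 3x3 rotation matrix whose columns are the frame's x, y, z axes.
In Python, from rig import * gives the robot as it stands. Calls block until the motion is done:
- movep(position, orientation): joint-space move of the TCP to a pose.
- move_l(position, attitude=None, feed=0.15, until_force=None): straight line of the TCP; attitude=None keeps the orientation; feed is the mean speed in m/s. With until_force (N) it stops when the force on the tool has changed by that much, and returns True; else False.
- move_joints(angles): joint-space move.
- command_gripper(opening, newtons=None): finger opening in m; newtons is the grip in N (None keeps the last); returns when the fingers have stopped.
- sleep(seconds).
- inverse_kinematics(position, orientation): joint angles nearest the present ones, or None.
- sense(): the state.
- camera(name): name is "scene" or "top" or "wrist"; returns (picture, depth): 420x560x3 uint8, red, green, blue; 420x560 float32, m along the optical axis (not along the pixel's ray), 0 where there is no reading.
- camera_params(name): a dict with "K" (3x3 intrinsics, pixels), "dist" ([k1, k2, p1, p2, k3] as OpenCV has them; the pictures are not rectified), "position" and "rotation" of the camera in the world; the wrist camera has in their place "tool_from_camera" (4x4, takes a point from camera to tool coordinates, whose origin is the TCP and whose axes are the flange's). Camera axes: x right, y down, z forward; pixel columns grow to the right and rows downward; lengths in m; the calibration is good to about 2 mm. A picture is of the moment at which its call begins: read the wrist's pose just before it. camera_params takes no time and is no camera call.
A pose or a line that the arm cannot do raises Unreachable and nothing moves.
- finish_job(): hands the job in; it is judged then, once.
The state is a dict: "time_s": time; "joint_pos": joint angles; "qd": joint speeds; "joint_efforts": joint torques, N m; "position": TCP position; "tcp_rot": TCP orientation; "wrist_force": force on the tool from outside, world axes, zero at the start; "ft_torque": the same for the moment, N m; "finger_gap": finger opening in m; "gripper_force": force on a finger pad.
Only numpy, scipy, OpenCV 4.12 (cv2) and the standard library are available. Lean on these libraries where they do the work, as an engineer would, in place of code of your own. Each camera call takes 0.05 s, during which the arm holds its last target. There are 200 camera calls.

## Task

Clear up after the food tests: slide the white disinfecting bin's recessed switch fully off (away from the little domed lens), then push every used square sample pot from the bin's ledge in through the sprung flap, so that it drops inside and the flap swings shut behind it, and only when all are in slide the switch fully on again (towards the lens). The flap must never be opened while the bin is switched on. Also lay the flat steel tin in the empty compartment of the aluminium kit case, at any moment, and leave the round glass jar where it is.

Things in the scene. Friction and masses are not known exactly. Their poses are not given: they have to be found in the camera images.
- pot1_mid (a point): used sample pot, one of two to four alike (None: absent): square white plastic body 42 x 42 mm and 22 mm high with a round grey lid 41 mm across and 10 mm thick, 32 mm high in all, 80 g, standing on the table. The point is its centre, 16 mm above its underside; z is its upward axis, x and y are square to its sides
- pot2_mid (a point): used sample pot, one of two to four alike (None: absent): square white plastic body 42 x 42 mm and 22 mm high with a round grey lid 41 mm across and 10 mm thick, 32 mm high in all, 80 g, standing on the table. The point is its centre, 16 mm above its underside; z is its upward axis, x and y are square to its sides
- pot3_mid (a point): used sample pot, one of two to four alike (None: absent): square white plastic body 42 x 42 mm and 22 mm high with a round grey lid 41 mm across and 10 mm thick, 32 mm high in all, 80 g, standing on the table. The point is its centre, 16 mm above its underside; z is its upward axis, x and y are square to its sides
- pot4_mid (a point): used sample pot, one of two to four alike (None: absent): square white plastic body 42 x 42 mm and 22 mm high with a round grey lid 41 mm across and 10 mm thick, 32 mm high in all, 80 g, standing on the table. The point is its centre, 16 mm above its underside; z is its upward axis, x and y are square to its sides
- tin_mid (a point): flat closed steel tin, 75 (its x) x 45 (its y) x 28 mm (z), 120 g, lying on the table among the pots; the point is its centre
- jar: round closed glass jar with a white lid, 38 mm across and 62 mm high, a retained sample: stays where it is, among the pots. Origin at the centre of its underside
- bin: white disinfecting bin, fixed; 180 mm wide (its y), 195 mm high with a grey top 8 mm thick. Origin on the table; the box runs from x = -100 mm (front face, with the flap) to +120 mm in its own frame; x points from the flap into the box, z up. It stands at the left, its front turned roughly to the robot's right (-y)
- bin_sill (a point): middle of the sill of the flap's opening, in the bin's front face, 130 mm above the table; axes as the bin's (x inward). The opening is 110 mm wide and 57 mm high; the grey top begins right above it. Right at the front face the floor drops away down a slick chute, 45 degrees steep: a pot pushed until its rear side reaches the front face tips in and drops
- bin_ledge (a point): centre of the ledge in front of the opening, on its upper face, 130 mm above the table, level with the sill and 40 mm in front of it; axes as the bin's. The ledge is 150 mm wide (y) with side lips 6 mm high, and runs 85 mm out from the front face; a pot can be stood on it
- bin_slot (a point): centre of the switch's recess in the bin's grey top, at the level of the top (195 mm above the table); axes as the bin's. The recess is 28 mm wide (x), 72 mm long (y) and 8 mm deep. The domed lens, 18 mm across and 8 mm high, sits on the top 62 mm from this point on the +y side (the on side)
- switch (a joint): slide switch in the recess: black nub 16 mm wide (bin x), 10 mm long (bin y), 7.5 mm high, so flush with the top. 0 = fully off (nub centred 7 mm to the -y side of the recess's centre), 0.014 m = fully on (7 mm to the +y side, towards the lens). It needs about 2 N and stays where it is left; 24 mm of the recess stay free beyond each end of its travel. On at the start
- flap (a joint): the bin's black flap, 104 mm wide, 54 mm long, hinged along its upper edge just inside the front face: 0 = shut, hanging; it swings inward only, up to 1.45 rad, and a weak spring (about 0.5 N at its lower edge) shuts it again
- case_slot (a point): centre of the inner floor (5 mm above the table) of the empty compartment of the open aluminium kit case: 112 mm (x) x 142 mm (y), with walls up to 60 mm above the table; axes as the case's. It is the compartment nearest the robot on the case's left (+y) side; the other three hold stock. The case (240 x 300 mm) is fixed
Things that resemble listed ones, but are neither listed nor needed, are in the scene too. What is shaped like the part that bears pot3_mid but yellow is not meant.

How it is judged:
By the outcome, as a careful person would: the job done as asked, in the order asked, and still so for the second after the job is handed in, with the robot touching nothing.
Of pot1, pot2, pot3, pot4 only 2 to 4 are there at a start; the rules pass over those that are not, and their reading is None.
At some moment in a run one of pot1, pot2, pot3, pot4, tin may be knocked a few centimetres aside while the robot is not near it.
Once in a run the grip may slacken for a moment while it holds something.
It also fails if it takes over 210 s, if anything falls off the work surface, if the arm or the gripper's body presses on something with over 40 N, if the wrist force passes 120 N, or if a joint passes its speed limit or range.

## Working session

There is one attempt and no reset: what is moved stays moved. The work goes in short steps, each a Python script; the robot and the scene stay as the last script left them, time stands still between calls to the robot, and variables do not carry over. Pictures are saved under pics/ and viewed, at most 14 in all, crops included, and the job is handed in when it is done.

```bash
ls; mkdir -p pics; python3 - <<'E'
from rig import *
import cv2,numpy as np
for n in ("scene","top","wrist"):
    p,d=camera(n); cv2.imwrite(f"pics/{n}0.png",p[:,:,::-1]); np.save(f"pics/{n}0.npy",d)
    c=camera_params(n); print(n,{k:np.round(v,4).tolist() for k,v in c.items()}, (d>0).mean())
print(sense()["time_s"])
E
```

```text
pics
scene {'K': [[529.0912, 0.0, 279.191], [0.0, 529.0912, 204.7597], [0.0, 0.0, 1.0]], 'dist': [-0.0628, 0.0, 0.0, 0.0, 0.0], 'position': [1.1104, 0.3365, 1.1037], 'rotation': [[-0.4927, 0.7317, -0.4709], [0.87, 0.4242, -0.2511], [0.016, -0.5335, -0.8457]]} 0.9959651360544217
top {'K': [[481.2397, 0.0, 283.6014], [0.0, 481.2397, 220.3392], [0.0, 0.0, 1.0]], 'dist': [-0.0922, 0.0, 0.0, 0.0, 0.0], 'position': [0.4586, 0.017, 1.2279], 'rotation': [[-0.0018, -0.9969, 0.0783], [-0.9999, 0.0026, 0.0099], [-0.01, -0.0782, -0.9969]]} 0.9962329931972789
wrist {'K': [[335.5964, 0.0, 276.6155], [0.0, 335.5964, 209.8988], [0.0, 0.0, 1.0]], 'dist': [-0.0332, 0.0, 0.0, 0.0, 0.0], 'tool_from_camera': [[-0.0002, -0.9549, -0.2971, 0.0759], [1.0, -0.0003, 0.0001, -0.0004], [-0.0002, -0.2971, 0.9549, -0.1173], [0.0, 0.0, 0.0, 1.0]]} 0.9960246598639456
0.15
```

View pics/top0.png

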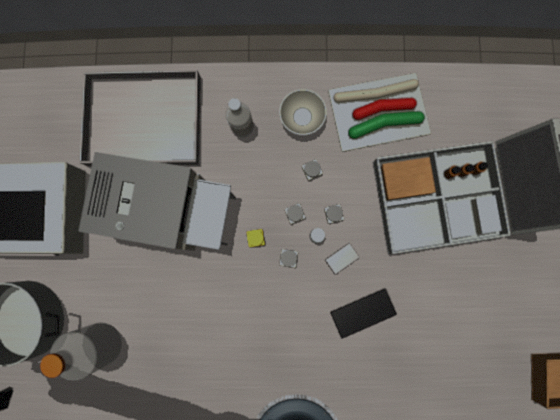

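View pics/scene0.png

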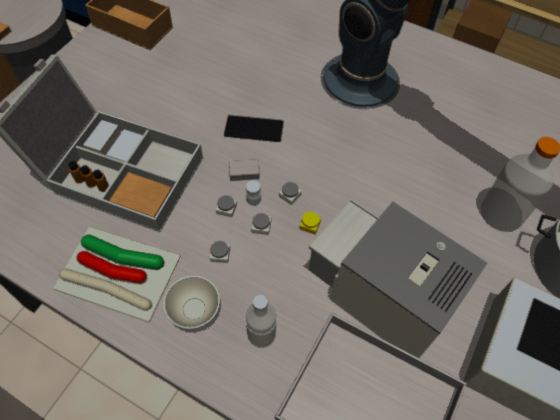

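The top view shows four grey-lidded pots at (313,170), (296,213), (334,214) and (289,258). The yellow decoy is at (256,238), the jar at (318,236) and the tin at (342,258). The bin's switch recess is at (127,198) with the lens at (120,226), and the empty case compartment is at (415,228).

```bash
cat > h.py <<'E'
from rig import *
import cv2,numpy as np
def shot(n):
    s=sense(); p,d=camera(n); c=camera_params(n)
    if n=="wrist":
        T=np.eye(4);T[:3,:3]=s["tcp_rot"];T[:3,3]=s["position"]; M=T@np.array(c["tool_from_camera"])
        R,t=M[:3,:3],M[:3,3]
    else: R,t=np.array(c["rotation"]),np.array(c["position"])
    return dict(p=p,d=d,K=np.array(c["K"]),D=np.array(c["dist"]),R=R,t=t)
def cloud(S):
    v,u=np.mgrid[:420,:560]
    n=cv2.undistortPoints(np.stack([u,v],-1).reshape(-1,1,2).astype(np.float64),S["K"],S["D"]).reshape(420,560,2)
    ray=np.dstack([n,np.ones((420,560))])@S["R"].T
    return ray*S["d"][...,None]+S["t"], ray
def onplane(S,uv,z):
    n=cv2.undistortPoints(np.array(uv,float).reshape(-1,1,2),S["K"],S["D"]).reshape(-1,2)
    r=np.c_[n,np.ones(len(n))]@S["R"].T
    return (S["t"]+r*((z-S["t"][2])/r[:,2])[:,None])
def rect(P):
    """min area rect of world xy points: centre, (long, short), yaw of long side"""
    b=cv2.boxPoints(cv2.minAreaRect((P[:,:2]*1000).astype(np.float32)))/1000
    e1,e2=b[1]-b[0],b[2]-b[1]
    if np.hypot(*e1)<np.hypot(*e2): e1,e2=e2,e1
    return b.mean(0),(np.hypot(*e1),np.hypot(*e2)),np.arctan2(e1[1],e1[0])
def blobs(mask,minpx=20):
    n,l,st,c=cv2.connectedComponentsWithStats(mask.astype(np.uint8))
    return [(l==i) for i in range(1,n) if st[i,4]>=minpx]
def save(S,name): cv2.imwrite(f"pics/{name}.png",S["p"][:,:,::-1])
def down(yaw):
    """tool pointing down, tool y (closing line) at world angle yaw; picks the half turn nearer the joint range"""
    y=np.array([np.cos(yaw),np.sin(yaw),0]);z=np.array([0,0,-1.]);return np.c_[np.cross(y,z),y,z]
E
python3 - <<'E'
from h import *
S=shot("top");W,_=cloud(S)
z=W[...,2]; print("table z",np.median(z[300:,150:250]))
hsv=cv2.cvtColor(S["p"],cv2.COLOR_RGB2HSV)
for nm,lo,hi in (("low",.012,.09),("ledge",.1,.16),("top",.175,.23)):
    for m in blobs((z>lo)&(z<hi)&(np.abs(W[...,0]-.55)<.25)&(W[...,1]<.5)&(W[...,1]>-.5)):
        P=W[m];c,s,a=rect(P);v,u=np.nonzero(m)
        print(nm,u.mean().round(),v.mean().round(),"c",c.round(3),"s",np.round(s,3),"yaw",round(np.degrees(a),1),"z",np.percentile(P[:,2],[5,50,95]).round(3),"hsv",np.median(hsv[m],0))
s=sense();print(s["position"],s["tcp_rot"].round(2) if hasattr(s["tcp_rot"],"round") else s["tcp_rot"])
E
```

```text
table z -0.0007526281553229541
low 243.0 130.0 c [0.783 0.134] s [0.059 0.024] yaw -79.2 z [0.017 0.055 0.087] hsv [23. 28. 52.]
low 186.0 152.0 c [0.722 0.283] s [0.152 0.077] yaw -50.5 z [0.016 0.044 0.052] hsv [16.5 18.  64. ]
low 303.0 129.0 c [ 0.783 -0.019] s [0.103 0.034] yaw -89.8 z [0.014 0.03  0.052] hsv [ 27.  32. 120.]
low 369.0 128.0 c [ 0.796 -0.211] s [0.156 0.034] yaw -75.1 z [0.024 0.035 0.042] hsv [ 66. 161.  89.]
low 431.0 189.0 c [ 0.61  -0.366] s [0.302 0.242] yaw -81.8 z [0.019 0.04  0.062] hsv [ 40.  18. 134.]
low 312.0 169.0 c [ 0.683 -0.043] s [0.042 0.042] yaw -64.9 z [0.018 0.031 0.035] hsv [ 30.  11. 112.]
low 232.0 196.0 c [0.611 0.159] s [0.013 0.004] yaw -78.8 z [0.02  0.049 0.085] hsv [45. 17. 42.]
low 484.0 214.0 c [ 0.566 -0.481] s [0.091 0.05 ] yaw 8.5 z [0.02  0.044 0.048] hsv [102.  16. 156.]
low 294.0 213.0 c [0.572 0.002] s [0.042 0.042] yaw 21.8 z [0.019 0.03  0.034] hsv [ 30.  11. 115.]
low 334.0 213.0 c [ 0.571 -0.098] s [0.042 0.042] yaw -75.9 z [0.019 0.03  0.035] hsv [ 30.  11. 112.]
low 255.0 238.0 c [0.51  0.101] s [0.042 0.042] yaw -80.
[... 262 characters left out ...]
 247.0 c [0.485 0.257] s [0.015 0.002] yaw -10.7 z [0.017 0.053 0.083] hsv [25.  31.5 46.5]
low 288.0 258.0 c [0.459 0.018] s [0.042 0.042] yaw 80.6 z [0.018 0.031 0.035] hsv [ 30.   9. 116.]
ledge 237.0 118.0 c [0.786 0.137] s [0.058 0.028] yaw -89.7 z [0.105 0.127 0.15 ] hsv [ 26.  18. 106.]
ledge 204.0 213.0 c [0.561 0.213] s [0.18  0.102] yaw -10.7 z [0.125 0.13  0.144] hsv [103.  16. 158.]
top 234.0 107.0 c [0.794 0.137] s [0.026 0.013] yaw -89.7 z [0.178 0.189 0.193] hsv [101.   14.  150.5]
top 135.0 200.0 c [0.587 0.355] s [0.224 0.182] yaw 80.0 z [0.189 0.194 0.197] hsv [ 30.  10. 107.]
[0.19084385 0.64714632 0.2556487 ] [[-0.96  0.28 -0.  ]
 [ 0.28  0.96 -0.  ]
 [-0.   -0.   -1.  ]]
```

```bash
cat >> h.py <<'E'
def best(pos,yaw):
    """of the two half turns, the one with joint 7 nearer its middle"""
    c=[]
    for k in (0,np.pi):
        R=down(yaw+k);q=inverse_kinematics(pos,R)
        if q is not None:c.append((abs(q[6])+0.3*np.abs(np.array(q)-sense()["joint_pos"]).max(),k,R))
    return min(c,key=lambda t:t[0])[2]
E
python3 - <<'E'
from h import *
S=shot("top");slot=onplane(S,[(127,198),(120,226)],.195);print("slot,lens",slot.round(3))
yaw=np.radians(-10.3); p=slot[0].copy();p[2]=.33
R=best(p,yaw);print(R.round(2))
movep(p,R)
S=shot("wrist");save(S,"w1");W,_=cloud(S);print(sense()["time_s"],sense()["wrist_force"])
np.savez("pics/w1.npz",**S)
E
```

```text
slot,lens [[0.59  0.37  0.195]
 [0.528 0.384 0.195]]
[[ 0.18  0.98  0.  ]
 [ 0.98 -0.18  0.  ]
 [ 0.    0.   -1.  ]]
2.0917 [ 0.18988909 -0.42808703 -0.49749935]
```

View pics/w1.png

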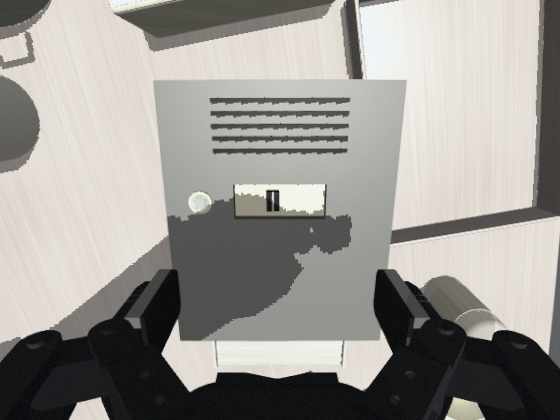

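The wrist view shows the recess from (234,184) to (326,217). The nub is at (273,200), on the side of the lens at (200,202), so the bin is on.

```bash
python3 - <<'E'
from h import *
S=dict(np.load("pics/w1.npz"));W,_=cloud(S)
C=onplane(S,[(234,184),(326,184),(326,217),(234,217)],.195)
print("recess",rect(C),"lens",onplane(S,[(200,202)],.199).round(4),"nub",onplane(S,[(273,200)],.195).round(4))
m=[b for b in blobs((abs(W[...,2]-.194)<.006)) if b.sum()>5000]
for b in m:
    c,s,a=rect(W[b]);print(c,s,np.degrees(a)); print(np.median(W[b][:,2]))
z=W[...,2];b=blobs((z<.1915)&(z>.18)&(W[...,0]>.53)&(W[...,0]<.65)&(abs(W[...,1]-.37)<.03))
for k in b:print("rec depth",rect(W[k]),np.median(z[k]))
E
```

```text
recess (array([0.5914906 , 0.37642664], dtype=float32), (np.float32(0.07282911), np.float32(0.026720056)), np.float32(-0.17606187)) lens [[0.5309 0.3873 0.199 ]] nub [[0.5862 0.378  0.195 ]]
[0.58751446 0.35599363] (np.float32(0.22104673), np.float32(0.18110575)) 80.1276
0.19476102760238065
rec depth (array([0.5907306 , 0.37482223], dtype=float32), (np.float32(0.072495244), np.float32(0.027082803)), np.float32(-0.17400424)) 0.18670401307031625
```

```bash
cat >> h.py <<'E'
BY=np.radians(80.0)
bx=np.array([np.cos(BY),np.sin(BY),0]);by=np.array([-np.sin(BY),np.cos(BY),0]);ez=np.array([0,0,1.])
SLOT=np.array([.591,.3757,.195]);FACE=np.array([.5684,.2477,.130])
RB=np.c_[bx,-by,-ez]   # tool down, x along bin x, closing line along bin y
E
python3 - <<'E'
from h import *
command_gripper(.017,20);print(sense()["finger_gap"])
a=SLOT+by*.007
move_l(a+ez*.045,RB,feed=.1)
print("desc hit",move_l(a+ez*.0205,feed=.03,until_force=6),sense()["position"],sense()["wrist_force"])
if sense()["position"][2]<.2185:
    e=SLOT-by*.013+ez*.0205
    print("push",move_l(e,feed=.02,until_force=9))
    s=sense();d=np.array(s["position"])-SLOT;print("y",d@by,"x",d@bx,s["wrist_force"])
    sleep(.3)
    p=SLOT+by*(d@by+.003)+ez*.0205;move_l(p,feed=.02)
move_l(SLOT+ez*.135,feed=.15)
S=shot("wrist");save(S,"w2")
cv2.imwrite("pics/w2c.png",cv2.resize(S["p"][150:250,180:360,::-1],None,fx=3,fy=3));print(sense()["time_s"])
E
```

```text
0.01737344549583769
desc hit False [0.58426825 0.37699798 0.21575379] [-0.18600085 -0.11396067  0.01278253]
push False
y -0.010807404795350207 x 0.00023302044797830984 [-6.76791552  0.44678269  4.03706153]
7.6
```

View pics/w2c.png

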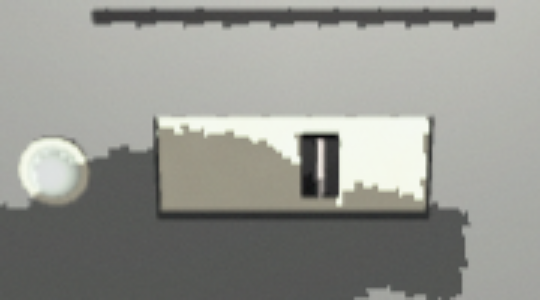

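The recess spans crop x 155–430 and the nub is now at 320, about 7 mm to the −y side, so the switch is fully off. Next are the pots, starting with one.

```bash
cat >> h.py <<'E'
def find(S,lo=.012,hi=.09,minpx=60):
    W,_=cloud(S);z=W[...,2];hsv=cv2.cvtColor(S["p"],cv2.COLOR_RGB2HSV);out=[]
    reg=(W[...,0]>.36)&(W[...,0]<.75)&(W[...,1]<.14)&(W[...,1]>-.23)
    for m in blobs((z>lo)&(z<hi)&reg,minpx):
        P=W[m];c,s,a=rect(P);zz=np.percentile(P[:,2],90);sat=np.median(hsv[m][:,1])
        if s[0]>.095: continue
        k="tin" if s[0]>.06 else "jar" if zz>.05 else "yellow" if sat>90 else "pot"
        out.append((k,c,s,a))
    return out
def clear(c,yaw,objs,own):
    """smallest distance from the fingers (opened 60 mm) to the other things"""
    u=np.array([np.cos(yaw),np.sin(yaw)]);f=[c+u*sg*.037 for sg in (1,-1)]
    return min([np.hypot(*(p-o[1]))-o[2][0]/2 for o in objs if np.hypot(*(o[1]-own))>.02 for p in f]+[1])
def pick(kind,c,objs,zt=.026,op=.062,N=40):
    """look from above with the wrist camera, correct, grasp, lift; True if held"""
    o=min([o for o in objs if o[0]==kind],key=lambda o:np.hypot(*(o[1]-c)))
    def ang(o): # closing line
        if kind=="tin": return o[3]+np.pi/2
        return max((o[3],o[3]+np.pi/2),key=lambda a:clear(o[1],a,objs,o[1]))
    a=ang(o);R=best(np.r_[o[1],.15],a)
    movep(np.r_[o[1],.20],R);command_gripper(.085)
    S=shot("wrist");n=[x for x in find(S,minpx=300) if x[0]==kind and np.hypot(*(x[1]-o[1]))<.06]
    if not n: save(S,"lost");print("not seen",find(S,minpx=300));return False
    n=min(n,key=lambda x:np.hypot(*(x[1]-o[1])))
    per=np.pi if kind=="tin" else np.pi/2
    b=n[3]+np.pi/2; b+=per*np.round((a-b)/per); dy=b-a
    R=cv2.Rodrigues(np.array([0,0,dy]))[0]@R
    print(kind,"top",o[1].round(4),"wrist",n[1].round(4),np.round(n[2],4),"dyaw",np.degrees(dy).round(1),"clr",clear(n[1],b,objs,n[1]).round(3))
    command_gripper(op);move_l(np.r_[n[1],.10],R,feed=.2)
    if move_l(np.r_[n[1],zt],feed=.08,until_force=8): print("touch",sense()["position"])
    command_gripper(.0 if 0 else .03,N);g=sense()["finger_gap"]
    move_l(np.r_[n[1],.12],feed=.15);print("gap",g,sense()["finger_gap"],"t",sense()["time_s"])
    return sense()["finger_gap"]>.037
HX=-.045
def place():
    R=min((RB,RB@np.diag([-1,-1,1.])),key=lambda R:abs(inverse_kinematics(FACE+bx*HX+ez*.1,R)[6]))
    p=FACE+bx*HX
    q=p+ez*.11; s=sense(); move_l(np.r_[s["position"][:2],.24],feed=.25)
    movep(q,R); g=sense()["finger_gap"]
    hit=move_l(p+ez*.0275,feed=.06,until_force=4)
    print("placed hit",hit,"gap",g,"z",sense()["position"][2]-.130)
    command_gripper(.075);move_l(p+ez*.10,feed=.15)
def onledge(S):
    W,_=cloud(S);L=(W-FACE);x=L@bx;y=L@by
    m=(x>-.1)&(x<-.004)&(abs(y)<.068)&(L[...,2]>.012)&(L[...,2]<.045)
    return [(*(np.array(rect(W[b])[1]).round(3)),rect(W[b])[0],np.degrees(rect(W[b])[2])) for b in blobs(m,150)]
def push(y=0.,end=-.0105,op=.02):
    R=np.array(sense()["tcp_rot"]);command_gripper(op)
    st=FACE+bx*-.092+by*y
    move_l(st+ez*.09,feed=.15);move_l(st+ez*.033,feed=.1,until_force=8)
    hit=move_l(FACE+bx*end+by*y+ez*.033,feed=.05,until_force=12)
    s=sense();print("push hit",hit,"x",(np.array(s["position"])-FACE)@bx,"F",np.round(s["wrist_force"],1))
    move_l(FACE+bx*-.03+by*y+ez*.033,feed=.1);move_l(FACE+bx*-.06+ez*.12,feed=.2)
E
python3 - <<'E'
from h import *
objs=find(shot("top"))
for o in objs: print(o[0],o[1].round(3),np.degrees(o[3]).round(1))
if pick("pot",np.array([.572,.002]),objs):
    place();S=shot("wrist");save(S,"w3");print(onledge(S))
print(sense()["time_s"])
E
```

```text
pot [ 0.683 -0.043] 23.9
pot [0.572 0.002] 21.6
pot [ 0.571 -0.098] -74.8
yellow [0.51  0.101] -80.6
jar [ 0.514 -0.053] 47.1
tin [ 0.458 -0.116] -55.4
pot [0.459 0.018] 80.8
pot top [0.5718 0.0017] wrist [0.573  0.0025] [0.0421 0.0413] dyaw -0.4 clr 0.047
gap 0.04148544537642321 0.040857777147822266 t 13.0083
placed hit False gap 0.04128288308365804 z 0.02792382173808383
[(np.float32(0.042), np.float32(0.042), array([0.56052697, 0.203003  ], dtype=float32), np.float32(-9.257712))]
17.1
```

```bash
ls pics
```

```text
scene0.npy
scene0.png
top0.npy
top0.png
w1.npz
w1.png
w2.png
w2c.png
w3.png
wrist0.npy
wrist0.png
```

```bash
python3 - <<'E'
from h import *
push();S=shot("wrist");save(S,"w4");print(onledge(S),sense()["time_s"])
E
```

```text
push hit False x -0.013210603788502973 F [-2.3 -5.5  2.5]
[] 21.6333
```

View pics/w4.png

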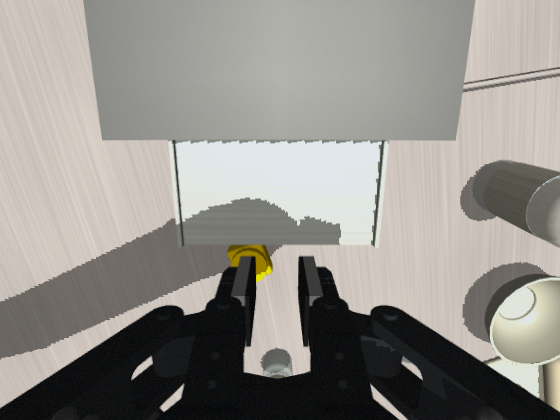

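The ledge is empty after the push. I'll look obliquely at the flap to confirm it shut.

```bash
cat >> h.py <<'E'
def peek(name):
    R0=np.c_[-bx,by,-ez]
    for th in (50,40,30,20):
      for dx in (-.2,-.17,-.14):
        z=np.cos(np.radians(th))*-ez+np.sin(np.radians(th))*bx
        R=np.c_[np.cross(by,z),by,z];p=FACE+bx*dx+ez*.13
        q=inverse_kinematics(p,R)
        if q is None: continue
        try: movep(p,R)
        except Unreachable: continue
        S=shot("wrist");save(S,name);print("peek",th,dx,sense()["time_s"]);return S
E
python3 - <<'E'
from h import *
p=np.array(sense()["position"]);move_l(p+ez*.05-bx*.1,feed=.2)
S=peek("w5");np.savez("pics/w5.npz",**S)
E
```

```text
peek 50 -0.2 24.2583
```

View pics/w5.png

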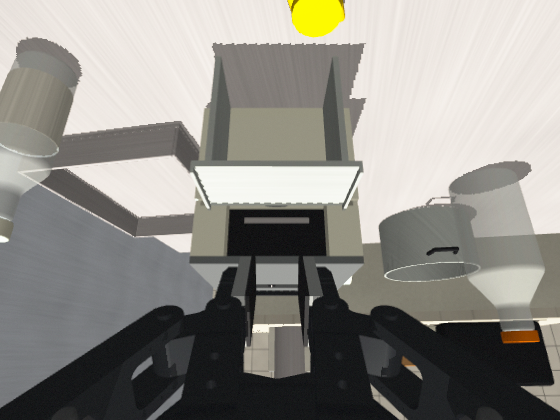

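The view is upside down. The black flap at (277,235) hangs in the opening and looks shut. I'll check that by depth, then do the remaining pots the same way.

```bash
cat >> h.py <<'E'
def flapx(S):
    W,_=cloud(S);L=W-FACE;y=L@by;x=L@bx
    m=(abs(y)<.045)&(L[...,2]>.008)&(L[...,2]<.05)&(x>-.02)&(x<.09)
    return np.percentile(x[m],[5,50,95]).round(4),m.sum()
E
python3 - <<'E'
from h import *
print("flap x",flapx(dict(np.load("pics/w5.npz"))))
p=np.array(sense()["position"]);movep(p+ez*.08-bx*.02,RB)
objs=find(shot("top"))
for o in objs: print(o[0],o[1].round(3),np.degrees(o[3]).round(1))
if pick("pot",np.array([.459,.018]),objs):
    place();S=shot("wrist");print(onledge(S))
print(sense()["time_s"])
E
```

```text
flap x (array([-0.0002,  0.0012,  0.0024]), np.int64(3101))
pot [ 0.683 -0.043] -65.8
pot [ 0.571 -0.097] -75.4
yellow [0.508 0.105] 9.0
pot [ 0.47  -0.134] 34.0
not seen [('yellow', array([0.4950154, 0.0937433], dtype=float32), (np.float32(0.046369277), np.float32(0.020790204)), np.float32(-0.968368)), ('pot', array([ 0.5711359 , -0.09721715], dtype=float32), (np.float32(0.042562347), np.float32(0.04217061)), np.float32(-1.3192592)), ('pot', array([0.45971945, 0.01790554], dtype=float32), (np.float32(0.04238714), np.float32(0.04215589)), np.float32(-0.1582118)), ('jar', array([ 0.51534736, -0.05419313], dtype=float32), (np.float32(0.036400568), np.float32(0.03538636)), np.float32(0.6895448)), ('tin', array([ 0.45831168, -0.1151398 ], dtype=float32), (np.float32(0.07534202), np.float32(0.045610063)), np.float32(-0.9647538))]
27.5
```

The arm blocked the top view, but the wrist sees everything unmoved, so I'll use that list.

```bash
cat >> h.py <<'E'
def cycle(c,objs):
    if not pick("pot",np.array(c),objs): print("PICK FAIL");return False
    place();S=shot("wrist");L=onledge(S);print("ledge",L)
    if len(L)!=1 or min(L[0][:2])<.036: save(S,"odd");return False
    c=np.r_[L[0][2],.13]-FACE
    if abs(c@by)>.012: print("off",c@by);return False
    push(c@by);S=shot("wrist");print("after",onledge(S),sense()["time_s"])
    return not onledge(S)
E
python3 - <<'E'
from h import *
objs=find(shot("wrist"),minpx=300)
print(cycle([.4597,.0179],objs))
E
```

```text
pot top [0.4599 0.0181] wrist [0.4592 0.0186] [0.0425 0.0417] dyaw 1.0 clr 0.051
gap 0.04103337929005614 0.04071481570485265 t 31.6417
placed hit False gap 0.04129065388421747 z 0.02792784678046953
ledge [(np.float32(0.042), np.float32(0.042), array([0.5606174 , 0.20412433], dtype=float32), np.float32(-10.193262))]
push hit False x -0.013235856670038078 F [-1.9 -5.9  2.1]
after [] 40.3
True
```

```bash
cat >> h.py <<'E'
def survey():
    p=np.array([.56,-.05,.36]);movep(p,best(p,np.radians(90)))
    S=shot("wrist");save(S,"survey");o=find(S,minpx=200)
    for x in o: print(x[0],x[1].round(3),np.round(x[2],3),np.degrees(x[3]).round(1))
    return o
E
python3 - <<'E'
from h import *
ok=True
for k in range(2):
    o=survey();pots=[x for x in o if x[0]=="pot"]
    if not pots or not ok: break
    ok=cycle(pots[0][1],o);print(ok)
o=survey();print(sense()["time_s"])
E
```

```text
tin [ 0.507 -0.145] [0.075 0.046] -55.3
yellow [0.51  0.101] [0.043 0.041] 9.4
jar [ 0.514 -0.053] [0.035 0.035] 53.6
pot [ 0.57  -0.097] [0.042 0.042] -75.5
pot [ 0.683 -0.043] [0.042 0.042] -65.9
pot top [ 0.5705 -0.0972] wrist [ 0.5704 -0.0974] [0.0416 0.0415] dyaw 0.2 clr 0.03
gap 0.0413240598289351 0.040927375537940264 t 46.8583
placed hit False gap 0.041258525036595536 z 0.027931492850451434
ledge [(np.float32(0.042), np.float32(0.042), array([0.5607417 , 0.20323898], dtype=float32), np.float32(-10.142814))]
push hit False x -0.013226802321277544 F [-1.8 -6.3  2.3]
after [] 56.6333
True
pot [ 0.684 -0.043] [0.042 0.042] -65.3
tin [ 0.508 -0.144] [0.076 0.045] -55.2
yellow [0.511 0.101] [0.042 0.041] 10.3
jar [ 0.518 -0.053] [0.035 0.035] 42.2
pot top [ 0.6841 -0.0426] wrist [ 0.6847 -0.0422] [0.0424 0.0421] dyaw 0.1 clr 0.14
gap 0.041340607391033145 0.040851199469357904 t 62.4
placed hit False gap 0.04123870198907364 z 0.027939454576555195
ledge [(np.float32(0.042), np.float32(0.042), array([0.5605521 , 0.20318925], dtype=float32), np.float32(-9.909276))]
push hit False x -0.01316840897835448 F [-1.5 -6.2  1.7]
after [] 71.2667
True
tin [ 0.507 -0.145] [0.076 0.046] -55.4
yellow [0.51  0.101] [0.043 0.041] 8.9
jar [ 0.514 -0.053] [0.035 0.035] 50.9
73.1333
```

All four pots are in and the tin was the thing knocked. I'll check the flap, then switch on.

```bash
python3 - <<'E'
from h import *
p=np.array(sense()["position"]);movep(FACE-bx*.15+ez*.2,RB)
S=peek("w6");f=flapx(S);print("flap x",f)
W=cloud(S)[0]
assert f[0][2]<.006
p=np.array(sense()["position"]);movep(p+ez*.1-bx*.02,RB)
movep(SLOT+ez*.14,RB);command_gripper(.017,20)
a=SLOT-by*.007
move_l(a+ez*.045,RB,feed=.1)
print("desc hit",move_l(a+ez*.0205,feed=.03,until_force=6),sense()["position"])
if sense()["position"][2]<.2185:
    print("push",move_l(SLOT+by*.0132+ez*.0205,feed=.02,until_force=9));sleep(.3)
    s=sense();d=np.array(s["position"])-SLOT;print("y",d@by,"x",d@bx,s["wrist_force"])
    move_l(SLOT+by*(d@by-.003)+ez*.0205,feed=.02)
move_l(SLOT+ez*.135,feed=.15)
S=shot("wrist")
cv2.imwrite("pics/w7c.png",cv2.resize(S["p"][150:250,180:360,::-1],None,fx=3,fy=3));print(sense()["time_s"])
E
```

```text
peek 50 -0.2 76.4417
flap x (array([-0.0001,  0.0012,  0.0024]), np.int64(3107))
desc hit False [0.5979489  0.37463816 0.21575269]
push False
y 0.010798765789518347 x -8.437524334933507e-05 [ 5.99519421  0.46270993 -1.4209196 ]
84.4917
```

```bash
python3 - <<'E'
import cv2,numpy as np
a=cv2.imread("pics/w7c.png");b=cv2.imread("pics/w6.png");cv2.imwrite("pics/w67.png",np.vstack([a,cv2.resize(b[130:300,180:380],(540,300))[:300]]))
E
```

```text
(no output)
```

View pics/w67.png

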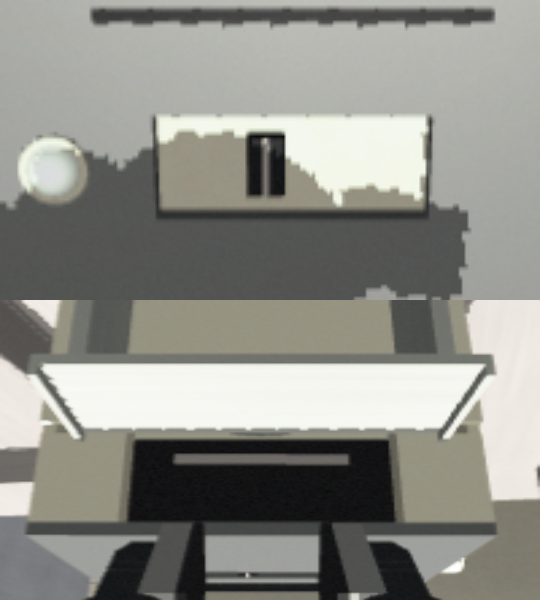

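The nub is at crop x 266, about 7 mm towards the lens, so the switch is fully on, and the lower half shows the flap shut. Next is the tin: I'll measure the compartment first, then pick and lay it.

```bash
python3 - <<'E'
from h import *
cy=np.radians(98.2)
c0=np.array([.5414,-.3014]);p=np.r_[c0,.30]
movep(p,best(p,cy));S=shot("wrist");save(S,"w8");W,_=cloud(S)
m=(W[...,2]<.012)&(np.hypot(*(W[...,:2]-c0).transpose(2,0,1))<.095)
b=max(blobs(m,200),key=lambda b:b.sum());r=rect(W[b]);print(r,np.degrees(r[2]),np.median(W[b][:,2]))
o=survey();t=[x for x in o if x[0]=="tin"][0]
print(pick("tin",t[1],o,zt=.025,op=.07,N=50),sense()["time_s"])
E
```

```text
(array([ 0.5389677 , -0.30078495], dtype=float32), (np.float32(0.14354827), np.float32(0.10956596)), np.float32(-1.4276074)) -81.795876 0.004646283570604037
tin [ 0.507 -0.144] [0.075 0.045] -55.3
yellow [0.511 0.101] [0.042 0.041] 10.9
jar [ 0.517 -0.052] [0.036 0.036] -34.5
tin top [ 0.5075 -0.1442] wrist [ 0.5055 -0.1436] [0.0741 0.0451] dyaw -0.0 clr 0.055
gap 0.04429636817140933 0.044675944434318056 t 93.625
True 93.625
```

View pics/w8.png

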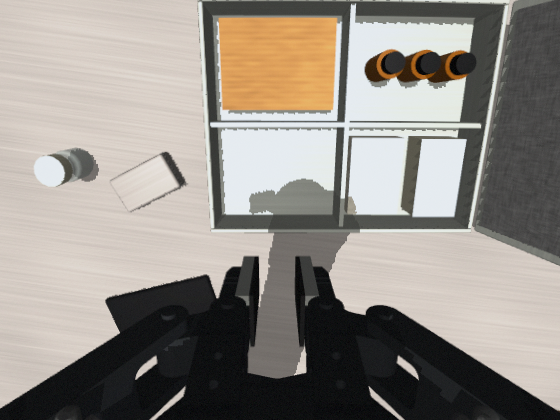

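The empty compartment spans about (220,130)–(342,218), matching the depth fit.

```bash
python3 - <<'E'
from h import *
c=np.array([.5397,-.301]);q=np.r_[c,.16];R=best(q,np.radians(98.2))
print(sense()["finger_gap"])
s=sense();move_l(np.r_[s["position"][:2],.16],feed=.2)
movep(q,R);print(sense()["finger_gap"])
print(move_l(np.r_[c,.0315],feed=.08,until_force=5),sense()["position"])
command_gripper(.062);move_l(np.r_[c,.15],feed=.15)
move_l(np.r_[c,.30],feed=.2)
S=shot("wrist");W,_=cloud(S);m=(W[...,2]>.02)&(W[...,2]<.045)&(np.hypot(*(W[...,:2]-c).transpose(2,0,1))<.05)
for b in blobs(m,200):print(rect(W[b]),np.percentile(W[b][:,2],[5,50,95]))
survey();S=shot("top");save(S,"end");print(sense()["time_s"])
E
```

```text
0.044675944434318056
0.04427594151664186
False [ 0.54002606 -0.30114786  0.03200034]
(array([ 0.53942263, -0.301427  ], dtype=float32), (np.float32(0.07337071), np.float32(0.045108374)), np.float32(0.13940813)) [0.03095815 0.03248906 0.03382933]
yellow [0.511 0.101] [0.042 0.041] 9.3
jar [ 0.518 -0.053] [0.036 0.035] 41.7
100.3917
```

View pics/end.png

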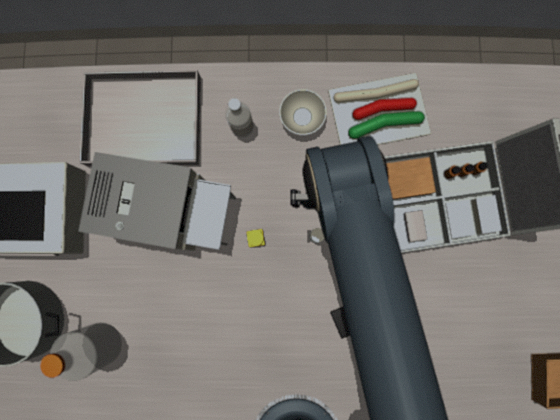

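The tin lies flat in the compartment at (416,227), the ledge is clear, the jar hasn't moved, and the arm touches nothing.

```bash
python3 -c "
from rig import *
print(finish_job())"
```

```text
the job is handed in; nothing more can be done
None
```

The job is handed in at about 100 s: the bin was switched off, all four pots were pushed in with the flap shut behind them, the bin was switched back on, the tin lies in the empty case compartment, and the jar is where it was.

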